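# Open the filter test cradle by one hole and hold its lock pin home

### The arm

A 6-joint arm with a two-finger parallel gripper is mounted at the origin on a cart in front of the work surface, level with it; the furniture and walls round the work are solid. World frame = base frame: x ahead of the robot, y to its left, z up, the work surface at z = 0. Lengths are in m, angles in rad, forces in N, time in s.
With the tool pointing down it reaches from about 0.375 to 0.975 m from the base axis. Payload 3.8 kg.
Tool frame: the origin (TCP) lies where the fingers leave the gripper's body, on its centre line; the fingertips stand 73 mm ahead of it and the grasp point (between the pads) lies 54 mm ahead of it; z points along the fingers, y is the line along which they close (so a half turn about z gives the same grasp; the last joint's range is limited). The gripper opens to 85 mm and grips with 20 to 120 N. Pads are 22 mm wide; open, the fingers measure 114 mm over their backs; the gripper's body (76 mm by 85 mm) begins 54 mm behind the grasp point. The pads swing forward as they close: fully open they stand 13 mm farther back than shut.
Start: joints at [1.209, 0.264, 1.604, -0, 1.274, -0.037], TCP at [0.215, 0.64, 0.304] pointing down, gripper open.
Joint ranges: [-2.63, 2.63], [-0.94, 2.18], [0.31, 2.57], [-1.31, 4.45], [0, 2.66], [-2.55, 2.55]. Speed limits (rad/s): [2.57, 2.57, 3.14, 3.14, 3.14, 3.14].

### API

Orientations are given as a rotation vector (axis times angle).
In Python, from workcell import read_state, viewer, bot gives the robot as it stands.
- The arm moves only by the tool jog_arm, never from a script. Its argument "increments" is a list that holds one entry, the list of rows, each a list of 7 numbers: the shift along the tool's x, y, z in units of 30 mm (1.0 is 30 mm), then the turn, a rotation vector about the tool's x, y, z in units of 6 degrees (1.0 is 6 degrees), then the opening, from -1 (shut) to 1 (fully open). A call has exactly 5 rows; each row shifts and turns the commanded pose from where the row before left it, along the tool's axes as they then stand; what a row does not reach is not made up. A row lasts 1/12 s, in which the tool goes at most 41.7 mm and 7.16 degrees, less where a joint would pass 70% of its speed; a pose out of reach is approached as far as the arm can. A call is refused whole if a number of a shift passes 1 or a number of a turn 1, either way. A call with a gripper value outside its range is refused whole. The fingers move at their own pace and stop on an object; "force" is the grip in N (left out, the last holds). Time passes only in rows, so rows that do not move let the fingers close, or fill a call up. It gives the time, the measured TCP pose, the force, the opening and the grip force at its end, in the units of the state.
- read_state(): the state, without advancing time (a new reading comes with each control period).
- viewer.read_camera(name): name is "scene" or "top" or "wrist"; returns (picture, depth): 420x560x3 uint8, blue, green, red; 420x560 float32, m along the optical axis (not along the pixel's ray), 0 where there is no reading.
- viewer.camera_params(name): a dict with "fx", "fy", "cx", "cy" (pixels), "R" (3x3) and "t" (3): a world point X has camera coordinates R X + t; the wrist camera has in their place "hand_eye" (4x4, takes a point from camera to tool coordinates, whose origin is the TCP and whose axes are the flange's). Camera axes: x right, y down, z forward; pixel columns grow to the right and rows downward; lengths in m; the calibration is good to about 2 mm. The wrist camera is an equidistant fisheye: a pixel r from the principal point sees the ray r / f radians off the axis. A picture is of the moment at which its call begins: read the wrist's pose just before it. camera_params takes no time and is no camera call.
- bot.finish_job(): hands the job in; it is judged then, once.
The state is a dict: "time": time; "q": joint angles; "joint_vel": joint speeds; "joint_torque": joint torques, N m; "tool_pos": TCP position; "tcp_rot": TCP orientation; "wrist_force": force on the tool from outside, world axes, zero at the start; "torque": the same for the moment, N m; "width": opening from 0.0 (shut) to 1.0 (fully open); "grip_force": force on a finger pad.
Only numpy, scipy, OpenCV 4.12 (cv2) and the standard library are available. Lean on these libraries where they do the work, as an engineer would, in place of code of your own. Each camera call takes 0.05 s, during which the arm holds its last target. There are 200 camera calls.

### The job

The test cradle is still set for small valve bodies and must be one hole wider for the filters waiting on the bench: first press the small steel release button on the sliding sleeve right down to its stop so that the safety catch tips up out of the tube, then pull up the black lock plunger, draw the sleeve away from the fixed cheek to the next hole and let the pin drop into it. Finish holding: keep the plunger pushed fully home in that hole with the gripper when you end, do not let go of it, and leave the other things on the bench where they are.

Things in the scene. Friction and masses are not known exactly. Their poses are not given: they have to be found in the camera images.
- cradle: Test cradle fixed to the bench: aluminium base 100 x 370 x 10 mm, square steel tube (30 mm, top 60 mm above the bench, 12 mm holes every 40 mm) on two feet, a padded cheek (84 mm wide, top 112 mm up) fixed at one end, two low rest bars. Origin: centre of the base's underside. Local y runs along the tube away from the fixed cheek, which is at the -y end; z up.
- sleeve (a joint): Slide, m, of the aluminium sleeve (42 x 42 x 130 mm, top 66 mm above the bench, own padded cheek 84 mm wide, 114 mm high, at its -y end) along the tube: about 0 at the start, grows along the cradle's +y (opening). Next hole at 0.040; others at -0.040 and 0.080. About 2 N of friction; stays where it is left.
- lock_pin (a joint): Lock plunger's height above fully home, m: 0 home against its stop; 0.003 where its spring leaves it in a hole untouched (last 3 mm must be pushed and kept pushed, about 2.5 N; more is harmless); clear of the hole above 0.010; 0.016 upper stop. Pull: 6 N at 0.010, 10 N at the top. Let go, it springs down, rides on the tube and drops into a hole within about 2 mm of it.
- knob_top (a point): Centre of the top of the plunger's upright black knob (moves with it): 25 mm diameter over the lower 16 mm, 31 mm rim above, 26 mm tall in all; top 117 mm above the bench at the start. Under it a boss of 19 mm diameter on the sleeve. Both sides across the tube are free: grip closing along the cradle's x. Along the tube the button stands 52 mm towards +y, the sleeve's cheek 58 mm towards -y.
- release_button (a joint): How far the release button is pressed, in m: 0 up, 0.007 at its lower stop. Spring: about 1.5 N at first, 6 to 8 N at the stop with the catch's friction. It springs back when let go.
- button_top (a point): Centre of the domed top of the steel release button (22 mm diameter, 8 mm thick head standing 7 mm over a dark steel bridge 42 x 26 mm), 108 mm above the bench when up; moves with the button and the sleeve.
- catch (a joint): Angle, rad, of the safety catch, a dark steel rocker at the sleeve's +y end whose toe hooks a hole of the tube and stops the sleeve from opening (some 4 mm of play). 0 hooked; clear above about 0.15; near 0.30 once the button has been pressed to its stop. No spring: it stays up.
- filter_a: Round grey filter cartridge 90 mm diameter, 58 mm high, standing on the bench to the left of the cradle; bystander. Origin: centre of its underside.
- filter_b: Round dark filter cartridge 90 mm diameter, 58 mm high, standing farther back on the left; bystander. Origin: centre of its underside.
- valve_body: Small pale cylinder valve 43 x 66 x 72 mm, standing close behind the middle of the cradle; bystander. Origin: centre of its underside.
- coupling: Pale steel coupling 31 mm diameter, 50 mm high, standing in front of the cradle; bystander. Origin: centre of its underside.
- spanner: Open-ended spanner 176 mm long, 6 mm thick, lying in front of the cradle; bystander. Origin: centre of its underside.

How it is judged:
By the outcome, as a careful person would: the job done as asked, in the order asked, and still so for the second after the job is handed in, while the arm keeps its last pose, push and grip.
It also fails if it takes over 42 s, if anything falls off the work surface, if the arm or the gripper's body presses on something with over 40 N, if the wrist force passes 120 N, or if a joint passes its speed limit or range.

## Working session

There is one attempt and no reset: what is moved stays moved. The work goes in short steps, Python scripts to look and compute and a tool call to move; the robot and the scene stay as the last step left them, time stands still between calls to the robot, and variables do not carry over. Pictures are saved under pics/ and viewed, at most 10 in all, crops included, and the job is handed in when it is done.

Besides the shell and the picture viewer there is one more tool, called after "Call:" in YAML: its name, and indented under it one key for each argument. jog_arm: Moves the arm, as the interface text tells. Its arguments: {"type":"object","properties":{"increments":{"type":"array","items":{"type":"array","items":{"type":"array","items":{"type":"number"}}}},"force":{"type":"number"}},"required":["increments"]}

```bash
mkdir -p pics; ls; cat > h.py <<'E'
import numpy as np, cv2, os
from workcell import read_state, viewer, bot
from scipy.spatial.transform import Rotation as Ro
def fixed_points(name,d):
    p=viewer.camera_params(name); v,u=np.mgrid[0:420,0:560]
    c=np.stack([(u-p['cx'])/p['fx']*d,(v-p['cy'])/p['fy']*d,d],-1)
    return (c-np.array(p['t']))@np.array(p['R'])
def show(name,tag):
    im,d=viewer.read_camera(name); cv2.imwrite(f'pics/{tag}.png',im); np.savez(f'{tag}.npz',im=im,d=d); return im,d
E
python3 - <<'E'
from h import *
s=read_state(); print(s)
a,_=show('top','top1'); b,_=show('scene','sc1')
print(viewer.camera_params('top'),viewer.camera_params('scene'),viewer.camera_params('wrist'))
E
```

```text
pics
{'time': 0.0, 'q': array([ 1.20910363e+00,  2.64759971e-01,  1.60537102e+00,  7.80393257e-06,
        1.27366966e+00, -3.69068266e-02]), 'joint_vel': array([-3.56897386e-05,  9.93706930e-04, -3.42376140e-04, -2.06443917e-04,
       -5.38815136e-04, -4.22862496e-04]), 'joint_torque': array([-1.32946654e-03, -5.15113664e+01, -3.67313468e+01, -2.53093394e-04,
        1.27667378e-02, -2.39511127e-05]), 'tool_pos': array([0.21520278, 0.63918605, 0.30255884]), 'tcp_rot': array([-0.50786446, -3.0998184 ,  0.00339687]), 'wrist_force': array([ 1.26639853,  0.09452691, -0.78057154]), 'torque': array([ 0.05660543, -0.06730393, -0.01127264]), 'grip_force': 0.0, 'width': 1.0018946388243222}
{'fx': 383.1069263372544, 'fy': 383.1069263372544, 'cx': 285.0065783457501, 'cy': 215.43983225797197, 'R': array([[ 0.02572019, -0.99966797, -0.00155782],
       [-0.99044907, -0.02527178, -0.13554329],
       [ 0.13545892,  0.00502914, -0.9907702 ]]), 't': array([0.15436806, 0.52312444, 0.88686669])} {'fx': 425.88273459680454, 'fy': 425.88273459680454, 'cx': 282.9501510408456, 'cy': 208.87842981755495, 'R': array([[ 0.57153384, -0.82050371, -0.01107822],
       [-0.63827984, -0.43603757, -0.6344053 ],
       [ 0.51570138,  0.3696551 , -0.77292121]]), 't': array([-0.15532062,  0.44856968,  0.78553967])} {'fx': 325.19226210127806, 'fy': 325.19226210127806, 'cx': 275.22056179030955, 'cy': 211.28118750074907, 'hand_eye': array([[ 6.76909433e-04, -9.45370037e-01, -3.25998521e-01,
         8.45246776e-02],
       [ 9.99999668e-01,  4.91715350e-04,  6.50482245e-04,
         5.04232955e-04],
       [-4.54647947e-04, -3.25998853e-01,  9.45370055e-01,
        -6.94562777e-02],
       [ 0.00000000e+00,  0.00000000e+00,  0.00000000e+00,
         1.00000000e+00]])}
```

View pics/top1.png

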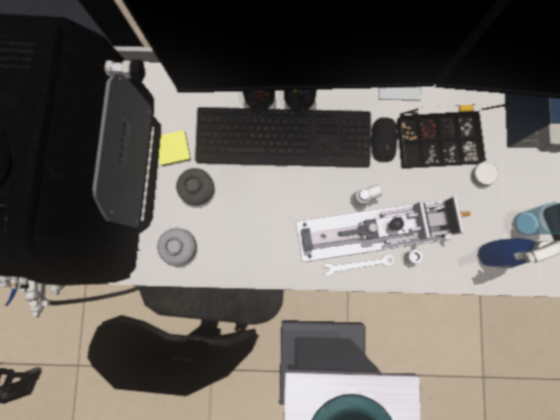

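View pics/sc1.png

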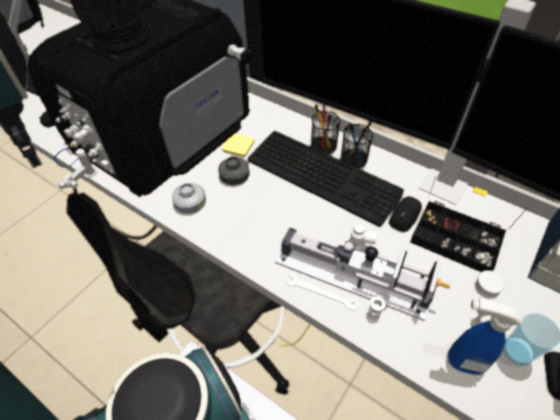

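The top view shows the cradle running from (300,240) to (460,215), the fixed cheek at the right end, the knob near (397,224) and the button near (375,228). I'll enlarge that part.

```bash
python3 - <<'E'
from h import *
z=np.load('top1.npz'); im,d=z['im'],z['d']
c=cv2.resize(im[180:280,290:480],None,fx=4,fy=4,interpolation=cv2.INTER_CUBIC); cv2.imwrite('pics/c1.png',c)
P=fixed_points('top',d)
for v in range(212,240,3): print(v,[ '%.3f'%P[v,u,2] for u in range(365,410,4)])
print(P[224,397],P[228,375])
m=(P[...,2]>.1)&(P[...,2]<.125)&(np.abs(P[...,1]+.2)<.3)
n,l,st,ce=cv2.connectedComponentsWithStats(m.astype(np.uint8))
for i in range(1,n):
  if st[i,4]>8: print(st[i],ce[i],np.median(P[l==i],0))
E
```

```text
212 ['0.009', '0.015', '0.008', '0.010', '0.058', '0.063', '0.061', '0.061', '0.058', '0.054', '0.012', '0.012']
215 ['0.009', '0.009', '0.005', '0.010', '0.055', '0.047', '0.009', '0.012', '0.011', '0.013', '0.067', '0.089']
218 ['0.012', '0.011', '0.010', '0.010', '0.011', '0.068', '0.068', '0.115', '0.117', '0.117', '0.069', '0.064']
221 ['0.096', '0.094', '0.093', '0.066', '0.069', '0.066', '0.065', '0.115', '0.119', '0.116', '0.065', '0.067']
224 ['0.067', '0.095', '0.106', '0.096', '0.068', '0.070', '0.077', '0.118', '0.117', '0.119', '0.066', '0.065']
227 ['0.067', '0.105', '0.108', '0.108', '0.066', '0.067', '0.076', '0.114', '0.120', '0.119', '0.068', '0.069']
230 ['0.079', '0.102', '0.109', '0.106', '0.066', '0.066', '0.067', '0.071', '0.112', '0.070', '0.066', '0.071']
233 ['0.086', '0.095', '0.094', '0.094', '0.067', '0.067', '0.067', '0.065', '0.065', '0.066', '0.051', '0.052']
236 ['0.066', '0.093', '0.093', '0.091', '0.069', '0.055', '0.011', '0.010', '0.010', '0.010', '0.011', '0.060']
239 ['0.060', '0.046', '0.012', '0.010', '0.009', '0.013', '0.058', '0.057', '0.061
[... 271 characters left out ...]
.11266566]
[408 110   4   3  10] [409.7 111.2] [ 0.75663678 -0.11227483  0.11365676]
[550 124  10  20 174] [554.91954023 132.86781609] [ 0.71247509 -0.4391188   0.11432112]
[449 196  16  38 289] [456.80968858 214.53979239] [ 0.52114031 -0.21235118  0.11035407]
[418 201  14  38 264] [424.68181818 219.3030303 ] [ 0.5083533  -0.14099915  0.11185721]
[535 202  25  33 206] [544.19902913 217.73786408] [ 0.51755996 -0.39877373  0.10950386]
[391 217  14  14 153] [397.30718954 223.40522876] [ 0.49718252 -0.07822325  0.11663927]
[369 223   9  10  76] [373.         227.38157895] [ 0.48808593 -0.02765238  0.10754545]
[501 238  22  27 241] [509.21991701 251.75103734] [ 0.44047433 -0.3194608   0.11217264]
```

View pics/c1.png

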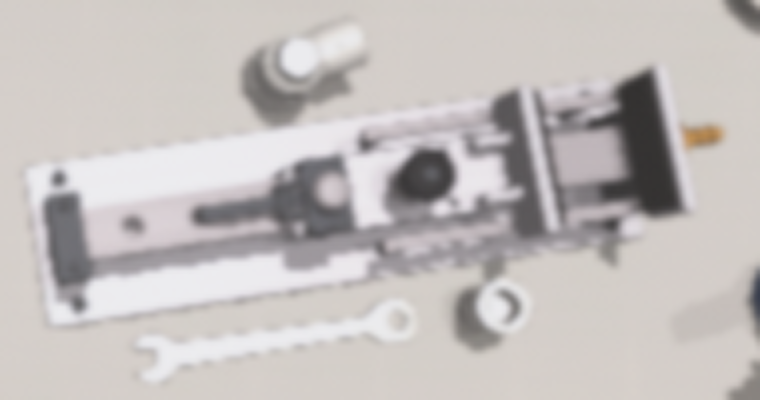

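The cradle yaw is about 0.178 rad, the knob is near (0.497,-0.078) and the button near (0.488,-0.028). The crop confirms the knob at (427,175) and the button at (330,187). The catch arm is to the left of the button. I'll plan the approach.

```bash
cat >> h.py <<'E'
def plan(wps, grip):
    """wps: list of (target pos, yaw of tool y [rad], rows); prints rows from the present pose"""
    s=read_state(); p=np.array(s['tool_pos']); R=Ro.from_rotvec(s['tcp_rot']); out=[]
    for tgt,yaw,n in wps:
        Rt=Ro.from_matrix(np.array([[-np.sin(yaw),np.cos(yaw),0],[np.cos(yaw),np.sin(yaw),0],[0,0,-1]]))
        for k in range(n,0,-1):
            sh=np.round(R.inv().apply((np.array(tgt)-p)/k)/.03,2)
            rv=np.round((R.inv()*Rt).as_rotvec()/k/np.radians(6),2)
            out.append([*(sh+0.),*(rv+0.),grip]); p=p+R.apply(sh*.03); R=R*Ro.from_rotvec(rv*np.radians(6))
    for i in range(0,len(out),5): print(str([[float(x) for x in r] for r in out[i:i+5]]).replace(' ',''))
    print('end',p)
E
python3 - <<'E'
from h import *
plan([((.275,.349,.30),.75,10),((.488,-.028,.27),.178,15)],-1)
E
```

```text
[[-0.5,-0.85,0.01,0.0,0.0,0.47,-1.0],[-0.54,-0.83,0.01,0.0,0.0,0.47,-1.0],[-0.58,-0.8,0.01,0.0,0.0,0.47,-1.0],[-0.62,-0.77,0.01,0.0,0.0,0.48,-1.0],[-0.65,-0.74,0.01,0.0,0.0,0.47,-1.0]]
[[-0.69,-0.71,0.01,0.0,0.0,0.48,-1.0],[-0.73,-0.67,0.01,0.0,0.0,0.47,-1.0],[-0.76,-0.63,0.01,-0.01,0.0,0.48,-1.0],[-0.79,-0.59,0.01,0.0,0.0,0.47,-1.0],[-0.81,-0.56,0.01,-0.01,0.01,0.48,-1.0]]
[[-0.94,-0.22,0.07,0.0,0.0,0.36,-1.0],[-0.94,-0.19,0.07,0.0,0.0,0.36,-1.0],[-0.95,-0.15,0.07,0.0,0.0,0.36,-1.0],[-0.96,-0.12,0.07,0.0,0.0,0.36,-1.0],[-0.96,-0.08,0.07,0.0,0.0,0.37,-1.0]]
[[-0.96,-0.04,0.06,0.0,0.0,0.36,-1.0],[-0.96,-0.01,0.07,0.0,0.0,0.37,-1.0],[-0.96,0.03,0.06,0.0,0.0,0.36,-1.0],[-0.96,0.06,0.07,0.0,0.0,0.37,-1.0],[-0.96,0.1,0.06,0.0,0.0,0.36,-1.0]]
[[-0.95,0.14,0.07,0.0,0.0,0.37,-1.0],[-0.95,0.18,0.06,0.0,0.0,0.36,-1.0],[-0.94,0.21,0.07,0.0,0.0,0.37,-1.0],[-0.93,0.24,0.06,0.0,0.0,0.36,-1.0],[-0.91,0.28,0.07,0.0,0.0,0.37,-1.0]]
end [ 0.48785314 -0.02788167  0.26997186]
```

Call:
jog_arm:
  increments:
    - [[-0.5,-0.85,0,0,0,0.47,-1],[-0.54,-0.83,0,0,0,0.47,-1],[-0.58,-0.8,0,0,0,0.47,-1],[-0.62,-0.77,0,0,0,0.48,-1],[-0.65,-0.74,0,0,0,0.47,-1]]
  force: 60

```text
time: 0.52
tool_pos: [0.2452, 0.493, 0.3031]
tcp_rot: [-0.889, -3.013, 0.002]
wrist_force: [-0.2, -0.3, -0.1]
width: 0.298
grip_force: 0.0
```

Call:
jog_arm:
  increments:
    - [[-0.69,-0.71,0,0,0,0.48,-1],[-0.73,-0.67,0,0,0,0.47,-1],[-0.76,-0.63,0,0,0,0.48,-1],[-0.79,-0.59,0,0,0,0.47,-1],[-0.81,-0.56,0,0,0,0.48,-1]]

```text
time: 0.93
tool_pos: [0.275, 0.3479, 0.3033]
tcp_rot: [-1.257, -2.879, 0.001]
wrist_force: [0.7, -0.6, -0.9]
width: -0.0
grip_force: 0.0
```

Call:
jog_arm:
  increments:
    - [[-0.94,-0.22,0.07,0,0,0.36,-1],[-0.94,-0.19,0.07,0,0,0.36,-1],[-0.95,-0.15,0.07,0,0,0.36,-1],[-0.96,-0.12,0.07,0,0,0.36,-1],[-0.96,-0.08,0.07,0,0,0.37,-1]]

```text
time: 1.35
tool_pos: [0.3465, 0.2223, 0.293]
tcp_rot: [-1.523, -2.748, 0.0]
wrist_force: [-0.3, -0.3, 0.5]
width: 0.001
grip_force: 0.0
```

Call:
jog_arm:
  increments:
    - [[-0.96,-0.04,0.07,0,0,0.36,-1],[-0.96,-0.01,0.07,0,0,0.37,-1],[-0.96,0.03,0.06,0,0,0.36,-1],[-0.96,0.06,0.07,0,0,0.37,-1],[-0.96,0.1,0.06,0,0,0.36,-1]]

```text
time: 1.77
tool_pos: [0.4173, 0.0966, 0.283]
tcp_rot: [-1.778, -2.59, 0.0]
wrist_force: [-0.2, 0.0, -0.2]
width: -0.003
grip_force: 0.0
```

Call:
jog_arm:
  increments:
    - [[-0.95,0.14,0.07,0,0,0.37,-1],[-0.95,0.18,0.06,0,0,0.36,-1],[-0.94,0.21,0.07,0,0,0.37,-1],[-0.93,0.24,0.06,0,0,0.36,-1],[-0.91,0.28,0.07,0,0,0.37,-1]]

```text
time: 2.18
tool_pos: [0.4882, -0.0288, 0.2731]
tcp_rot: [-2.018, -2.407, 0.0]
wrist_force: [1.0, -0.6, -0.4]
width: 0.002
grip_force: 0.0
```

```bash
python3 - <<'E'
from h import *
print(read_state())
im,d=show('wrist','w1')
np.savez('w1s.npz',p=read_state()['tool_pos'],r=read_state()['tcp_rot'])
E
```

```text
{'time': 2.1833, 'q': array([-1.09984484e-01, -6.93851752e-02,  2.02592126e+00,  9.67292799e-05,
        1.18559718e+00, -2.85613633e-01]), 'joint_vel': array([-0.58249934,  0.38519972, -0.30953303,  0.00419207, -0.08025266,
       -0.11601837]), 'joint_torque': array([  2.15824753, -33.72205496, -34.17784452,  -0.14217781,
         0.18685052,   0.08166878]), 'tool_pos': array([ 0.4882083 , -0.02883673,  0.27314123]), 'tcp_rot': array([-2.01778027e+00, -2.40728646e+00,  3.53524224e-04]), 'wrist_force': array([ 1.02010643, -0.595984  , -0.36285217]), 'torque': array([ 0.01941381, -0.02982733,  0.00301911]), 'grip_force': 0.0, 'width': 0.002335971981520957}
```

View pics/w1.png

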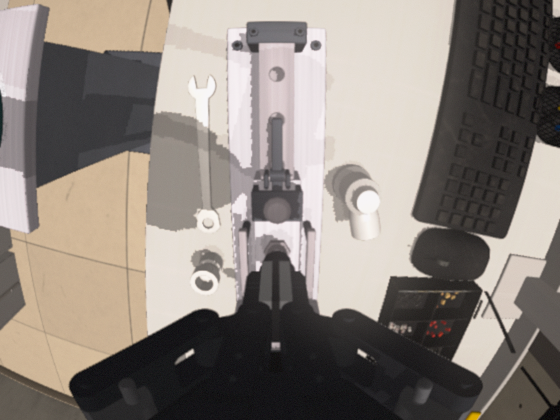

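The wrist view shows the button at about (277,210) on the dark bridge. The tube runs vertically in the image, and the fingers point at the knob at (277,250). I'll measure the button by ray.

```bash
cat >> h.py <<'E'
def wray(s,u,v,z):
    c=viewer.camera_params('wrist'); H=np.array(c['hand_eye'])
    a=np.array([u-c['cx'],v-c['cy']]); r=np.hypot(*a); t=r/c['fx']
    ray=np.array([*(a/max(r,1e-9)*np.sin(t)),np.cos(t)])
    R=Ro.from_rotvec(s['tcp_rot']); o=R.apply(H[:3,3])+s['tool_pos']; w=R.apply(H[:3,:3]@ray)
    return o+w*(z-o[2])/w[2]
E
python3 - <<'E'
from h import *
s=read_state(); im,d=show('wrist','w2'); print(s['tool_pos'],s['joint_vel'].round(3))
c=cv2.resize(im[120:290,200:360],None,fx=3.5,fy=3.5,interpolation=cv2.INTER_CUBIC);cv2.imwrite('pics/c2.png',c)
print(wray(s,277,210,.108))
E
```

```text
[ 0.49044316 -0.03235762  0.27296978] [ 0.056 -0.039  0.032  0.037  0.041  0.024]
[ 0.49111077 -0.02775646  0.108     ]
```

View pics/c2.png

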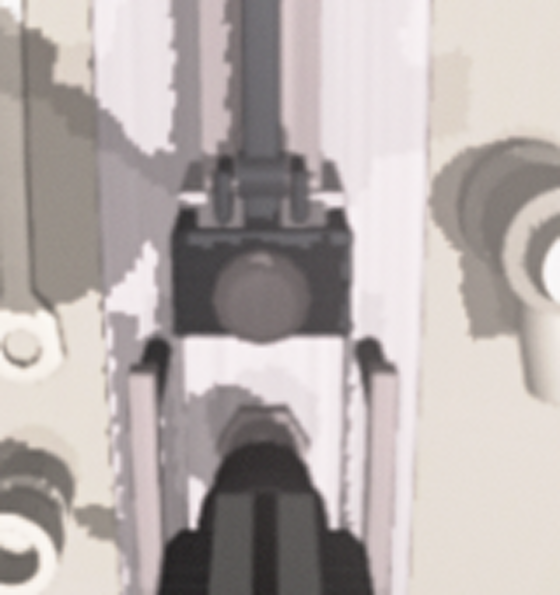

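The crop shows the button head centred at about (262,296), which is full-image pixel (275,205).

```bash
python3 - <<'E'
from h import *
s=read_state(); print(s['tool_pos'],s['tcp_rot'])
b=wray(s,275,205,.107); print(b)
plan([((.489,-.027,.191),.178,5)],-1)
E
```

```text
[ 0.48922143 -0.03033476  0.27297658] [ 2.02012664e+00  2.40517013e+00 -1.69841421e-03]
[ 0.48745367 -0.02199009  0.107     ]
[[0.02,0.0,0.55,0.0,0.0,-0.01,-1.0],[0.02,0.0,0.55,0.0,0.0,-0.01,-1.0],[0.02,0.0,0.54,0.0,0.0,-0.01,-1.0],[0.03,0.01,0.55,0.0,0.01,-0.01,-1.0],[0.02,0.0,0.54,0.0,0.0,0.0,-1.0]]
end [ 0.48891813 -0.02711624  0.19107329]
```

Call:
jog_arm:
  increments:
    - [[0.03,-0.01,0.55,0,0,0,-1],[0.03,-0.01,0.55,0,0,0,-1],[0.03,-0.01,0.55,0,0,0,-1],[0.03,0,0.55,0,0,0,-1],[0.02,0,0.53,0,0,0,-1]]

```text
time: 2.7
tool_pos: [0.4856, -0.0228, 0.1905]
tcp_rot: [-2.014, -2.41, 0.001]
wrist_force: [-0.4, -0.6, 1.5]
width: 0.001
grip_force: 0.0
```

Call:
jog_arm:
  increments:
    - [[0,0,0.12,0,0,0,-1],[0,0,0.12,0,0,0,-1],[0,0,0.1,0,0,0,-1],[0,0,0.1,0,0,0,-1],[0,0,0,0,0,0,-1]]

```text
time: 3.12
tool_pos: [0.4869, -0.0233, 0.1792]
tcp_rot: [2.015, 2.409, 0.001]
wrist_force: [-0.4, 0.6, 2.5]
width: -0.002
grip_force: 1.0
```

```bash
python3 - <<'E'
from h import *
s=read_state(); print(s)
E
```

```text
{'time': 3.1167, 'q': array([-9.90685057e-02,  2.39991040e-02,  2.12233221e+00,  3.01926153e-04,
        9.94128463e-01, -2.77102408e-01]), 'joint_vel': array([-0.00011054, -0.00561816, -0.00492367,  0.002933  ,  0.01041133,
       -0.0002208 ]), 'joint_torque': array([-3.28574376e-01, -3.24717879e+01, -3.16135204e+01, -2.08034059e-01,
       -3.67614599e-01, -1.03188508e-03]), 'tool_pos': array([ 0.48690455, -0.02330267,  0.17920487]), 'tcp_rot': array([2.01484947e+00, 2.40935552e+00, 1.32935943e-03]), 'wrist_force': array([-0.4260636 ,  0.5851653 ,  2.53025471]), 'torque': array([ 0.14178576,  0.1703041 , -0.00825286]), 'grip_force': 0.9597135381773114, 'width': -0.00247747714313918}
```

Call:
jog_arm:
  increments:
    - [[0,0,0.07,0,0,0,-1],[0,0,0.07,0,0,0,-1],[0,0,0.07,0,0,0,-1],[0,0,0,0,0,0,-1],[0,0,0,0,0,0,-1]]

```text
time: 3.53
tool_pos: [0.4872, -0.0234, 0.1739]
tcp_rot: [2.015, 2.409, 0.002]
wrist_force: [-3.0, 2.2, 7.4]
width: -0.001
grip_force: 3.9
```

Call:
jog_arm:
  increments:
    - [[0,0,0.05,0,0,0,-1],[0,0,0.05,0,0,0,-1],[0,0,0,0,0,0,-1],[0,0,0,0,0,0,-1],[0,0,0,0,0,0,-1]]

```text
time: 3.95
tool_pos: [0.4877, -0.0238, 0.1734]
tcp_rot: [2.014, 2.408, 0.001]
wrist_force: [-8.6, 0.2, 23.6]
width: 0.002
grip_force: 11.5
```

Call:
jog_arm:
  increments:
    - [[0,0,-0.3,0,0,0,-1],[0,0,-0.5,0,0,0,-1],[0,0,-0.5,0,0,0,1],[0,0,-0.5,0,0,0,1],[0,0,-0.4,0,0,0,1]]

```text
time: 4.37
tool_pos: [0.487, -0.0235, 0.2368]
tcp_rot: [2.014, 2.409, 0.002]
wrist_force: [0.4, 0.2, 0.1]
width: 0.422
grip_force: 0.0
```

Call:
jog_arm:
  increments:
    - [[0.3,0,-0.3,0,0,0,1],[0.3,0,-0.3,0,0,0,1],[0,0,0,0,0,0,1],[0,0,0,0,0,0,1],[0,0,0,0,0,0,1]]

```text
time: 4.78
tool_pos: [0.4827, -0.0053, 0.2524]
tcp_rot: [-2.014, -2.41, 0.001]
wrist_force: [-0.3, 0.0, -0.2]
width: 1.0
grip_force: 0.0
```

```bash
python3 - <<'E'
from h import *
s=read_state(); im,d=show('wrist','w3'); print(s['tool_pos'],s['tcp_rot'],s['joint_vel'].round(3))
c=cv2.resize(im[100:350,160:400],None,fx=2.4,fy=2.4,interpolation=cv2.INTER_CUBIC);cv2.imwrite('pics/c3.png',c)
E
```

```text
[ 0.48274792 -0.00534815  0.25244562] [-2.01372381e+00 -2.41025019e+00  1.31539087e-03] [-0.008  0.01   0.005  0.001  0.001 -0.002]
```

View pics/c3.png

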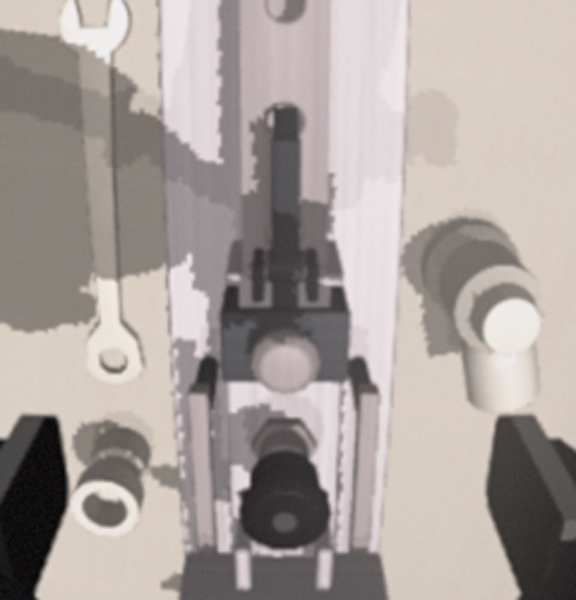

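The crop shows the catch toe at (285,118) with its hole visible. The knob-top centre mark is at about (285,521), or (278.8,317) in the full image. I'll check the catch height by depth and find the knob by ray.

```bash
python3 - <<'E'
from h import *
s=read_state(); z=np.load('w3.npz'); im,d=z['im'],z['d']
k=wray(s,278.8,317,.117); b=wray(s,160+285/2.4,100+355/2.4,.107); print('knob',k,'button',b,b-k)
c=viewer.camera_params('wrist'); H=np.array(c['hand_eye']); R=Ro.from_rotvec(s['tcp_rot'])
def pt(u,v):
    a=np.array([u-c['cx'],v-c['cy']]); r=np.hypot(*a); t=r/c['fx']
    ray=np.array([*(a/r*np.tan(t)),1])*d[v,u]
    return R.apply(H[:3,:3]@ray+H[:3,3])+s['tool_pos']
for v in range(140,220,6): print(v,pt(279,v).round(4),pt(268,v).round(4))
print('knob',[pt(u,v).round(4) for u,v in [(270,317),(279,317),(287,317),(279,311),(279,322)]])
plan([((k[0],k[1],.25),.178,5)],1)
E
```

```text
knob [ 0.49811959 -0.07685714  0.117     ] button [ 0.48800359 -0.02223998  0.107     ] [-0.010116    0.05461716 -0.01      ]
140 [0.4756 0.0491 0.0581] [0.4668 0.0477 0.0598]
146 [0.476  0.0458 0.07  ] [0.4676 0.0429 0.0598]
152 [0.4765 0.0427 0.0808] [0.4685 0.038  0.0592]
158 [0.4769 0.0399 0.0908] [0.4694 0.033  0.059 ]
164 [0.4777 0.0356 0.0913] [0.4702 0.0282 0.0593]
170 [0.4786 0.0309 0.0893] [0.4711 0.0232 0.059 ]
176 [0.4795 0.0261 0.0875] [0.472  0.0182 0.0592]
182 [0.4803 0.0215 0.0872] [0.4728 0.0133 0.0598]
188 [0.4813 0.0163 0.0847] [0.4738 0.0081 0.0591]
194 [0.4822 0.0113 0.0831] [0.4746 0.0031 0.0596]
200 [0.4831 0.0064 0.0827] [ 0.4756 -0.0024  0.0587]
206 [0.4842 0.0009 0.0804] [ 0.4761 -0.0038  0.0707]
212 [ 0.485  -0.0037  0.0811] [ 0.4765 -0.0044  0.0835]
218 [ 0.4863 -0.0104  0.0762] [ 0.4773 -0.0095  0.0829]
knob [array([ 0.4915, -0.0789,  0.1159]), array([ 0.4984, -0.0774,  0.1162]), array([ 0.5046, -0.0766,  0.1158]), array([ 0.4973, -0.0714,  0.1165]), array([ 0.4994, -0.0828,  0.1157])]
[[-0.49,0.02,0.01,0.0,0.0,0.0,1.0],[-0.49,0.02,0.02,0.0,0.0,0.0,1.0],[-0.48,0.01,0.01,-0.01,0.0,0.0,1.0],[-0.49,0.02,0.02,0.0,0.0,0.0,1.0],[-0.48,0.01,0.01,-0.01,0.0,0.0,1.0]]
end [ 0.49797122 -0.07681972  0.25009296]
```

Call:
jog_arm:
  increments:
    - [[-0.49,0.02,0,0,0,0,1],[-0.49,0.02,0,0,0,0,1],[-0.49,0.02,0,0,0,0,1],[-0.49,0.02,0.3,0,0,0,1],[-0.48,0,0.4,0,0,0,1]]

```text
time: 5.25
tool_pos: [0.4992, -0.0783, 0.2322]
tcp_rot: [2.015, 2.409, 0.001]
wrist_force: [-0.1, 0.1, 0.7]
width: 0.999
grip_force: 0.0
```

Call:
jog_arm:
  increments:
    - [[0,0,0.6,0,0,0,1],[0,0,0.6,0,0,0,1],[0,0,0.6,0,0,0,1],[0,0,0.6,0,0,0,1],[0,0,0.3,0,0,0,1]]

```text
time: 5.67
tool_pos: [0.4965, -0.0772, 0.1479]
tcp_rot: [-2.013, -2.406, 0.004]
wrist_force: [-0.3, 0.6, 0.4]
width: 0.999
grip_force: 0.0
```

Call:
jog_arm:
  increments:
    - [[0,0,0,0,0,0,0],[0,0,0,0,0,0,-0.3],[0,0,0,0,0,0,-0.6],[0,0,0,0,0,0,-1],[0,0,0,0,0,0,-1]]
  force: 60

```text
time: 6.08
tool_pos: [0.4981, -0.0776, 0.152]
tcp_rot: [-2.015, -2.41, 0.002]
wrist_force: [0.1, -0.6, 0.5]
width: 0.336
grip_force: 59.0
```

Call:
jog_arm:
  increments:
    - [[0,0,0,0,0,0,-1],[0,0,0,0,0,0,-1],[0,0,0,0,0,0,-1],[0,0,0,0,0,0,-1],[0,0,0,0,0,0,-1]]

```text
time: 6.5
tool_pos: [0.4983, -0.0776, 0.1513]
tcp_rot: [-2.015, -2.41, 0.001]
wrist_force: [-3.4, -2.5, 1.8]
width: 0.337
grip_force: 58.9
```

Call:
jog_arm:
  increments:
    - [[0,0,-0.1,0,0,0,-1],[0,0,-0.1,0,0,0,-1],[0,0,-0.1,0,0,0,-1],[0,0,-0.08,0,0,0,-1],[0,0,0,0,0,0,-1]]
  force: 80

```text
time: 6.92
tool_pos: [0.4982, -0.0772, 0.1622]
tcp_rot: [-2.015, -2.409, 0.0]
wrist_force: [-1.2, -2.1, -6.6]
width: 0.332
grip_force: 79.2
```

Call:
jog_arm:
  increments:
    - [[0,0,0,0,0,0,-1],[0,0,0,0,0,0,-1],[0,0,0,0,0,0,-1],[0,0,0,0,0,0,-1],[0,0,0,0,0,0,-1]]

```text
time: 7.33
tool_pos: [0.4982, -0.0772, 0.1622]
tcp_rot: [-2.015, -2.409, 0.001]
wrist_force: [-1.7, -1.7, -7.1]
width: 0.33
grip_force: 79.2
```

Call:
jog_arm:
  increments:
    - [[0.1,0,0,0,0,0,-1],[0.15,0,0,0,0,0,-1],[0.15,0,0,0,0,0,-1],[0.15,0,0,0,0,0,-1],[0.1,0,0,0,0,0,-1]]

```text
time: 7.75
tool_pos: [0.4947, -0.0574, 0.1624]
tcp_rot: [-2.015, -2.41, 0.0]
wrist_force: [-3.3, -3.1, -7.3]
width: 0.33
grip_force: 79.2
```

Call:
jog_arm:
  increments:
    - [[0.15,0,0,0,0,0,-1],[0.15,0,0,0,0,0,-1],[0.15,0,0,0,0,0,-1],[0.15,0,0,0,0,0,-1],[0.06,0,0,0,0,0,-1]]

```text
time: 8.17
tool_pos: [0.4912, -0.0379, 0.1625]
tcp_rot: [-2.014, -2.41, 0.0]
wrist_force: [-4.2, -4.2, -8.5]
width: 0.331
grip_force: 79.2
```

Call:
jog_arm:
  increments:
    - [[0,0,0,0,0,0,-1],[0,0,0.1,0,0,0,-1],[0,0,0.1,0,0,0,-1],[0,0,0,0,0,0,-1],[0,0,0,0,0,0,-1]]

```text
time: 8.58
tool_pos: [0.4913, -0.0381, 0.1568]
tcp_rot: [-2.015, -2.408, -0.0]
wrist_force: [-6.2, 0.4, -2.3]
width: 0.33
grip_force: 79.5
```

Call:
jog_arm:
  increments:
    - [[0,0,0.1,0,0,0,-1],[0,0,0.1,0,0,0,-1],[0,0,0,0,0,0,-1],[0,0,0,0,0,0,-1],[0,0,0,0,0,0,-1]]

```text
time: 9.0
tool_pos: [0.4914, -0.0383, 0.1515]
tcp_rot: [-2.015, -2.409, -0.0]
wrist_force: [-7.7, 0.7, 0.9]
width: 0.327
grip_force: 79.7
```

In the hole; now push home.

Call:
jog_arm:
  increments:
    - [[0,0,0.05,0,0,0,-1],[0,0,0.05,0,0,0,-1],[0,0,0.02,0,0,0,-1],[0,0,0,0,0,0,-1],[0,0,0,0,0,0,-1]]

```text
time: 9.42
tool_pos: [0.4918, -0.0388, 0.1504]
tcp_rot: [-2.015, -2.41, 0.001]
wrist_force: [-14.8, -1.2, 18.3]
width: 0.327
grip_force: 80.8
```

Call:
jog_arm:
  increments:
    - [[0,0,0.04,0,0,0,-1],[0,0,0,0,0,0,-1],[0,0,0,0,0,0,-1],[0,0,0,0,0,0,-1],[0,0,0,0,0,0,-1]]

```text
time: 9.83
tool_pos: [0.492, -0.0391, 0.1503]
tcp_rot: [2.015, 2.41, -0.001]
wrist_force: [-18.2, -1.0, 24.2]
width: 0.328
grip_force: 81.2
```

Call:
jog_arm:
  increments:
    - [[0,-0.03,0,0,0,0,-1],[0,-0.03,0,0,0,0,-1],[0,0,0,0,0,0,-1],[0,0,0,0,0,0,-1],[0,0,0,0,0,0,-1]]

```text
time: 10.25
tool_pos: [0.4916, -0.0393, 0.1504]
tcp_rot: [2.014, 2.408, 0.003]
wrist_force: [-13.8, -1.1, 19.7]
width: 0.33
grip_force: 80.7
```

```bash
python3 - <<'E'
from h import *
s=read_state(); im,d=show('wrist','w4'); print(s['tool_pos'],s['wrist_force'])
c=cv2.resize(im[180:400,170:390],None,fx=2.6,fy=2.6,interpolation=cv2.INTER_CUBIC);cv2.imwrite('pics/c4.png',c)
E
```

```text
[ 0.4916087  -0.03927706  0.15040219] [-13.75487763  -1.088207    19.71814676]
```

View pics/c4.png

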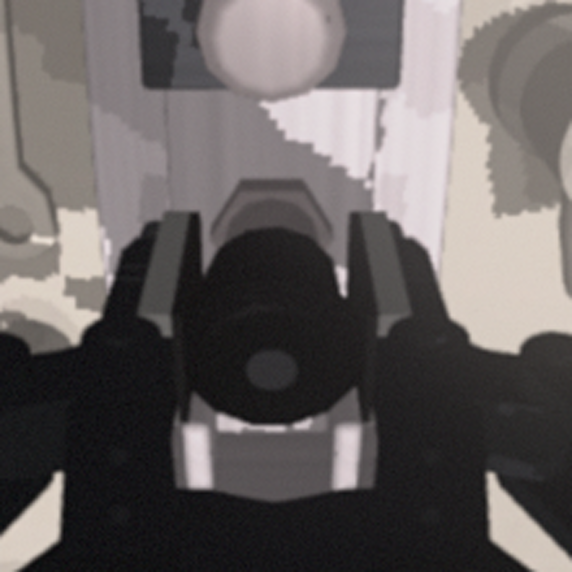

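The crop shows the knob top (272,370) held between the pads. The button is at (272,45), and the boss shows under the knob. I'll compare heights by depth.

```bash
cat >> h.py <<'E'
def wcloud(s,d):
    c=viewer.camera_params('wrist'); H=np.array(c['hand_eye']); R=Ro.from_rotvec(s['tcp_rot'])
    v,u=np.mgrid[0:420,0:560]; a=np.stack([u-c['cx'],v-c['cy']],-1); r=np.maximum(np.hypot(a[...,0],a[...,1]),1e-6); t=r/c['fx']
    ray=np.concatenate([a/r[...,None]*np.tan(t)[...,None],np.ones(r.shape+(1,))],-1)*d[...,None]
    return R.apply((ray@H[:3,:3].T+H[:3,3]).reshape(-1,3)).reshape(420,560,3)+s['tool_pos']
E
python3 - <<'E'
from h import *
s=read_state(); d=np.load('w4.npz')['d']; P=wcloud(s,d)
print('knob top',np.median(P[320:326,268:282].reshape(-1,3),0),'sleeve z',np.median(P[222:240,240:275].reshape(-1,3),0),'button',np.median(P[185:205,265:285].reshape(-1,3),0))
for v in range(240,342,3): print(v,P[v,275].round(4),end=' ')
s3=dict(tool_pos=np.array([.48274792,-.00534815,.25244562]),tcp_rot=np.array([-2.01372381,-2.41025019,.00131539]))
P=wcloud(s3,np.load('w3.npz')['d'])
print('\nw3 knob',np.median(P[314:320,273:284].reshape(-1,3),0),'button',np.median(P[243:252,273:284].reshape(-1,3),0),'sleeve',np.median(P[262:268,265:290].reshape(-1,3),0))
im,d=show('top','top2'); P=fixed_points('top',d); m=(P[...,2]>.1)&(P[...,2]<.12)
n,l,st,ce=cv2.connectedComponentsWithStats(m.astype(np.uint8))
for i in range(1,n):
  if st[i,4]>30: print(st[i],np.median(P[l==i],0).round(4))
E
```

```text
knob top [ 0.49118772 -0.03940478  0.11376464] sleeve z [ 0.47865647 -0.02015239  0.0654096 ] button [0.48197538 0.01214904 0.10728599]
240 [ 0.4888 -0.024   0.065 ] 243 [ 0.4892 -0.0263  0.0637] 246 [ 0.4893 -0.0268  0.0662] 249 [ 0.4897 -0.0288  0.0656] 252 [ 0.4896 -0.0287  0.0694] 255 [ 0.4898 -0.0295  0.0713] 258 [ 0.4897 -0.0294  0.0749] 261 [ 0.4898 -0.0295  0.0779] 264 [ 0.4897 -0.0295  0.081 ] 267 [ 0.4892 -0.0266  0.0893] 270 [ 0.4892 -0.0268  0.0918] 273 [ 0.4893 -0.0272  0.0938] 276 [ 0.4892 -0.027   0.0968] 279 [ 0.4894 -0.0277  0.0983] 282 [ 0.4892 -0.0271  0.1017] 285 [ 0.4886 -0.0239  0.1093] 288 [ 0.4887 -0.0245  0.1106] 291 [ 0.4889 -0.0253  0.1116] 294 [ 0.4889 -0.0256  0.1132] 297 [ 0.4893 -0.0278  0.112 ] 300 [ 0.4894 -0.0282  0.1136] 303 [ 0.4897 -0.0297  0.1134] 306 [ 0.4901 -0.032   0.1122] 309 [ 0.4902 -0.0327  0.1134] 312 [ 0.4905 -0.0343  0.1132] 315 [ 0.4909 -0.0364  0.1124] 318 [ 0.491  -0.0369  0.1138] 321 [ 0.4912 -0.0383  0.114 ] 324 [ 0.4916 -0.0405  0.1132] 327 [ 0.4919 -0.0419  0.1134] 330 [ 0.4922 -0.0438  0.1132] 333 [ 0.4926 -0.0458  0.1127] 336 [ 0.4928 -0.0474  0.1129] 339 [ 0.4929 -0.0478  0.1144] 
w3 knob [ 0.49781016 -0.07701567  0.11627663] button [ 0.48755427 -0.0213972   0.10710628] sleeve [ 0.49225705 -0.05798174  0.06541374]
[ 0  0  6 14 56] [0.9998 0.861  0.1069]
[112  80  33 203 746] [0.5709 0.512  0.11  ]
[529  96  12  55 263] [ 0.749  -0.3954  0.111 ]
[550 124  10  20 173] [ 0.7127 -0.4396  0.114 ]
[535 202  25  33 205] [ 0.5168 -0.399   0.1099]
[351 226  10   9  72] [0.4807 0.0103 0.1075]
[501 238  22  27 191] [ 0.4386 -0.3185  0.1098]
[ 93 332 153  50 577] [0.1732 0.4597 0.1097]
```

The knob top has dropped about 3 mm from its untouched height and sits against a hard stop at about 20 N. The sleeve has moved about 39 mm, one hole. I'm handing the job in while still holding the knob.

```bash
python3 - <<'E'
from h import *
s=read_state(); print(s['tool_pos'],s['wrist_force'],s['grip_force']); print(bot.finish_job())
E
```

```text
[ 0.49158751 -0.03926407  0.15037762] [-12.9167054    0.26972006  19.57633882] 80.70755124092102
the job is handed in; nothing more can be done
None
```

I handed the job in after about 10 s of arm time: button pressed to its stop, catch up, sleeve about 39 mm wider in the next hole, and the gripper still pushing the plunger home with about 20 N; I saw no contact with the other things but did not re-measure their positions, and no verdict was returned.

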